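# Open the van-key cabinet by its push-to-open catch

### The job

Open the grey key cabinet so that the drivers can take their van keys: its door has no handle, only a push-to-open catch. Press the door in gently at its free edge until the catch lets go, take the hand away so that the spring pushes the door ajar by itself, then push it from behind until it stands wide open, square to the cabinet or farther, and leave it there. Nothing is to be gripped, neither the door nor anything else, and the other things on the bench and on the cabinet stay where they are.

Things in the scene. Friction and masses are not known exactly. Their poses are not given: they have to be found in the camera images.
- key_cabinet: Light grey sheet-steel key cabinet fixed to the bench on the robot's left, its front turned to the robot's right (about -y). 260 mm wide, 90 deep, 190 high on a dark 30 mm plinth: top 220 mm above the bench. Origin: centre of its underside, on the bench. Own axes: x to its back, y along its width to the door's free edge (end nearer the robot), z up. Open front edge at own x = -45 mm.
- key_door (a joint): Angle of the door (rad): 0 shut on the catch, negative pressed in (stop -0.018), positive opening outward (stop 1.75), counter-clockwise seen from above. The catch lets go when the door is pressed in 2 mm at the press spot (-0.009), about 5 N there; as the finger backs away a spring pushes the door to 0.3 to 0.5. Pushed shut again, it springs ajar again. Light hinge friction: it stays where left.
- press_spot (a point): Where to press: outer face of the door, on a flush steel finger plate (34 x 80 mm) near the free edge, 234 mm from the hinge axis, 192 mm above the bench, 26 mm below the door's top edge. Moves with the door. Axes are the door's: x its inward normal (pressing direction), y from hinge to free edge, z up.
- door_hinge (a point): Top end of the door's upright hinge axis, 218 mm above the bench, level with the door's top edge and midway in its thickness, at the end of the cabinet farther from the robot: own x = -58, y = -134 mm of the cabinet. It stays put as the door turns.
- door_edge (a point): Top corner of the door at its free edge, midway in its thickness, 262 mm from the hinge axis. The door is a plain panel 14 mm thick, 258 wide, 186 high; lower edge 32 mm, top edge 218 mm above the bench. On its inner face a small steel striker sticks out 33 mm, 224 to 249 mm from the hinge axis, 86 mm below the top edge.
- ejector_nose (a point): Rubber nose, 10 mm across, of the sprung plunger that pushes the door ajar: 120 mm along the door from the hinge axis, 14 mm below the door's top edge. Once the door has sprung open, the nose stays out, 41 mm in front of the cabinet's open front edge. Keep the fingers nearer the free edge than this when going behind the door.
- jar: Loose screw-top glass jar, 74 mm across, 125 mm high, standing in front of the cabinet, at least 25 mm outside the swing of the door's free edge. Origin: centre of its foot. Not to be disturbed.
- phone: Loose black phone, 75 x 150 x 9 mm, lying flat in front of the cabinet under the path of the door, which passes over it. Origin: centre of its underside. Not to be disturbed.
- tape_roll: Loose roll of parcel tape, 60 mm across, 22 mm high, lying on top of the cabinet near the hinge end. Origin: centre of its underside. Not to be disturbed.
- calculator: Loose desk calculator, 150 x 85 x 18 mm, lying to the right. Origin: centre of its underside. Not to be disturbed.
- stapler: Loose black stapler, 150 x 36 mm, 60 mm high, standing to the right. Origin: centre of its underside. Not to be disturbed.
- notebook: Loose spiral notebook with a pen, 210 x 150 x 12 mm (21 mm over the pen), lying to the right. Origin: centre of its underside. Not to be disturbed.

How it is judged:
On the way, in this order (a step that is already met when the one before it is completed fails the run):
1. the door is pressed in by the robot until the catch lets go (value of joint key_door below -0.007 rad and contact force between any of the fingers, the arm and key_door above 0.5 N).
2. the hand is off the door and the spring has pushed it ajar (value of joint key_door above 0.15 rad and contact force between each of the arm, the fingers and key_door below 0.05 N), for 0.2 s.
At the end, for the whole second after the job is handed in: The door stands still, open by at least 1.4 rad (80 degrees), and nothing else on the bench or the cabinet has been shifted by 20 mm or more (value of joint key_door above 1.4 rad and velocity of joint key_door between -0.05 and 0.05 rad/s); the robot touches nothing.
It fails at once if the door is gripped, or pushed harder than 35 N (contact force between any of the fingers, the arm and key_door above 35 N).
It fails at once if another thing on the bench or the cabinet is shifted by more than 20 mm (distance of any of jar, phone, tape_roll, calculator, stapler, notebook from where it was at the start of the episode above 0.02 m).
It also fails if it takes over 48 s, if anything falls off the work surface, if the arm or the gripper's body presses on something with over 40 N, if the wrist force passes 120 N, or if a joint passes its speed limit or range.

### The arm

A 6-joint arm with a two-finger parallel gripper is mounted at the origin on the work surface. World frame = base frame: x ahead of the robot, y to its left, z up, the work surface at z = 0. Lengths are in m, angles in rad, forces in N, time in s.
With the tool pointing down it reaches from about 0.275 to 0.725 m from the base axis. Payload 15.9 kg.
Tool frame: the origin (TCP) lies at the very end of the fingers, on their centre line; the grasp point (between the pads) lies env.grip_depth behind it (env.grip_depth is the distance from the TCP to the grasp point, in m); z points along the fingers, y is the line along which they close (so a half turn about z gives the same grasp; the last joint's range is limited). The gripper opens to 85 mm and grips with 20 to 120 N. Pads are 22 mm wide; open, the fingers measure 114 mm over their backs; the gripper's body (76 mm by 85 mm) begins 54 mm behind the grasp point. The pads swing forward as they close: fully open they stand 13 mm farther back than shut.
Start: joints at [-1.286, 0.213, -0.034, 1.323, 0, 1.571], TCP at [0.14, -0.48, 0.231] pointing down, gripper open.
Joint ranges: [-2.98, 2.98], [-0.74, 1.72], [-1.14, 1.35], [-2.1, 2.04], [-1.57, 1.44], [-3.14, 3.14]. Speed limits (rad/s): [1.89, 1.89, 2.39, 2.57, 3.14, 3.14].

### API

Orientations are given as a unit quaternion [x, y, z, w].
In Python, from rig import env, imaging gives the robot as it stands. The module is installed in compiled form; this text tells all that it offers.
- The arm moves only by the tool jog_arm, never from a script. Its argument "commands" is a list of rows, each a list of 3 entries, a list of its own where there are three numbers: the shift along the tool's x, y, z in cm, then the turn, a rotation vector about the tool's x, y, z in degrees, then the closure in counts, from 0 (fully open) to 255 (shut). A call has 1 to 12 rows; each row shifts and turns the commanded pose from where the row before left it, along the tool's axes as they then stand; what a row does not reach is not made up. A row lasts 1/8 s, in which the tool goes at most 62.5 mm and 10.7 degrees, less where a joint would pass 70% of its speed; a pose out of reach is approached as far as the arm can. A call is refused whole if a number of a shift passes 6.25 or a number of a turn 10.7, either way. A call with a gripper value outside its range is refused whole. The fingers move at their own pace and stop on an object; "grip_force" is the grip in N (left out, the last holds). Time passes only in rows, so rows that do not move let the fingers close. It gives the time, the measured TCP pose, the force, the opening and the grip force at its end, in the units of the state.
- env.state(): the state, without advancing time (a new reading comes with each control period).
- imaging.camera(name): name is "scene" or "top"; returns (picture, depth): 400x640x3 uint8, blue, green, red; 400x640 float32, m along the optical axis (not along the pixel's ray), 0 where there is no reading.
- imaging.camera_info(name): a dict with "fovy" (degrees; the focal length in pixels is half the picture's height over the tangent of half this angle, whatever the lens; pixels are square), "cx", "cy" (the principal point, pixels), "extrinsics" (4x4, takes a point from camera to world coordinates). Camera axes: x right, y up, looking along -z (the intrinsics and any distortion apply to the point x, -y, -z); pixel columns grow to the right and rows downward; lengths in m; the calibration is good to about 2 mm. A picture is of the moment at which its call begins. camera_info takes no time and is no camera call.
- env.finish_job(): hands the job in; it is judged then, once.
The state is a dict: "time": time; "joints": joint angles; "dq": joint speeds; "joint_efforts": joint torques, N m; "ee_pos": TCP position; "tool_rot": TCP orientation; "force": force on the tool from outside, world axes, zero at the start; "wrist_torque": the same for the moment, N m; "gripper_width": opening from 0.0 (shut) to 1.0 (fully open); "finger_force": force on a finger pad.
Only numpy, scipy, OpenCV 4.12 (cv2) and the standard library are available. Lean on these libraries where they do the work, as an engineer would, in place of code of your own. Each camera call takes 0.05 s, during which the arm holds its last target. There are 200 camera calls.

## Working session

There is one attempt and no reset: what is moved stays moved. The work goes in short steps, Python scripts to look and compute and a tool call to move; the robot and the scene stay as the last step left them, time stands still between calls to the robot, and variables do not carry over. Pictures are saved under pics/ and viewed, at most 10 in all, crops included, and the job is handed in when it is done.

Besides the shell and the picture viewer there is one more tool, called after "Request:" by a JSON object that holds its "op" and its "data". jog_arm: Moves the arm, as the interface text tells. Its arguments: {"type":"object","properties":{"commands":{"type":"array"},"grip_force":{"type":"number"}},"required":["commands"]}

```bash
mkdir -p pics; cat > h.py <<'E'
import numpy as np, cv2
from rig import env, imaging
def cloud(n):
    im,d=imaging.camera(n); i=imaging.camera_info(n)
    f=200/np.tan(np.radians(i["fovy"])/2); v,u=np.mgrid[0:400,0:640]
    P=np.stack([(u-i["cx"])/f*d,-(v-i["cy"])/f*d,-d,np.ones_like(d)],-1)@np.array(i["extrinsics"]).T
    P=P[...,:3]; P[d==0]=np.nan
    return im,d,P
E
python3 - <<'E'
from h import *
for n in("scene","top"):
    im,d,P=cloud(n); cv2.imwrite(f"pics/{n}0.png",im); np.savez(f"{n}0.npz",im=im,P=P,d=d)
    i=imaging.camera_info(n); print(i)
s=env.state(); print(s, env.grip_depth)
E
```

```text
{'fovy': 53.73412294764464, 'cx': 315.3656095787807, 'cy': 202.14471678135794, 'extrinsics': array([[ 0.45688172, -0.68754306,  0.5643967 ,  1.21755745],
       [ 0.88946698,  0.36051241, -0.28085458, -0.40585552],
       [-0.01037239,  0.63032955,  0.77625838,  1.06292375],
       [ 0.        ,  0.        ,  0.        ,  1.        ]])}
{'fovy': 45.44209559429002, 'cx': 312.60162539696336, 'cy': 204.04903301382444, 'extrinsics': array([[ 0.0073997 ,  0.98390566, -0.1785354 ,  0.34287163],
       [-0.99987173,  0.00474392, -0.01529772, -0.08275935],
       [-0.01420456,  0.1786257 ,  0.98381456,  1.38691358],
       [ 0.        ,  0.        ,  0.        ,  1.        ]])}
{'time': 0.1, 'joints': array([-1.28602412e+00,  2.13260584e-01, -3.49550931e-02,  1.32348397e+00,
       -1.45763789e-05,  1.57083351e+00]), 'dq': array([ 0.00087706, -0.00049768,  0.00271829,  0.00037507,  0.00234105,
       -0.0011254 ]), 'joint_efforts': array([ 1.83815158e-03, -6.87249470e+01,  4.87805450e+01,  1.22846718e-02,
        2.28503723e-05,  1.01672057e-06]), 'ee_pos': array([ 0.14038569, -0.47959319,  0.23090518]), 'tool_rot': array([ 9.89882750e-01,  1.41887055e-01, -7.13158337e-05, -4.46054303e-04]), 'force': array([ 0.07657676, -0.3632188 , -0.10823258]), 'wrist_torque': array([ 0.05679614, -0.00092312,  0.03525685]), 'finger_force': 0.0, 'gripper_width': 1.0021784104199056} 0.0187
```

View pics/scene0.png

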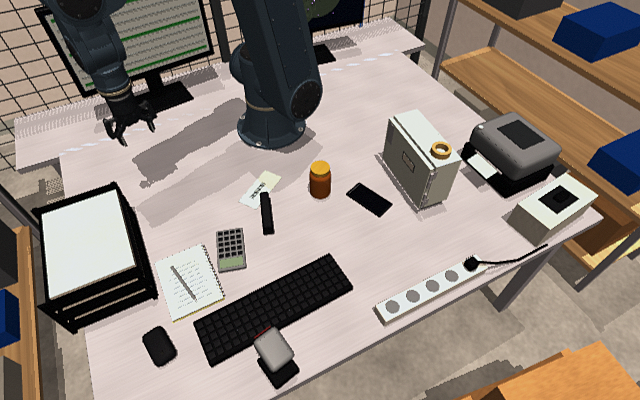

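View pics/top0.png

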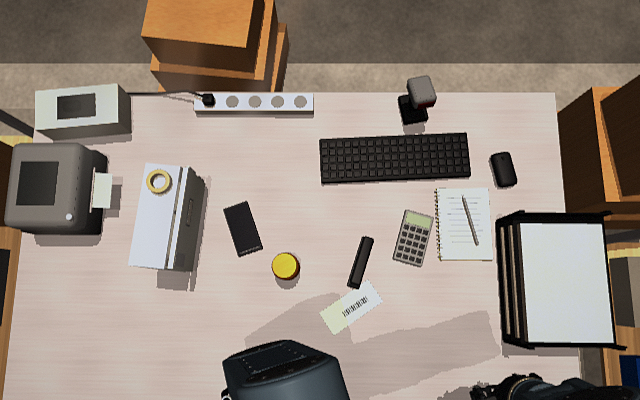

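The scene view shows the cabinet at about (420,160) with the tape on it, the jar at (320,180) and the phone at (370,197). In the top view the cabinet spans (130–207, 163–272), with its free edge at the bottom near (200,270), the jar at (286,265) and the phone at (242,229).

```bash
python3 - <<'E'
import numpy as np,cv2
for n in("top","scene"):
    z=np.load(n+"0.npz");P=z["P"];im=z["im"]
    with np.errstate(invalid="ignore"):
        ok=(P[...,0]>0.1)&(P[...,0]<.75)&(P[...,1]>0.1)&(P[...,1]<.62)
        m=ok&(P[...,2]>.205)&(P[...,2]<.232)
        nb,l,st,c=cv2.connectedComponentsWithStats(m.astype(np.uint8)); k=1+np.argmax(st[1:,4]); m=l==k
        pts=P[m]; r=cv2.minAreaRect((pts[:,:2]*1000).astype(np.float32)); print(n,"top",r,cv2.boxPoints(r).round(),np.median(pts[:,2]),len(pts))
        for nm,lo,hi in(("jar",.11,.14),):
            q=P[(P[...,2]>lo)&(P[...,2]<hi)&(P[...,0]>.15)&(P[...,0]<.6)&(P[...,1]>-.05)&(P[...,1]<.2)]
            print(nm,cv2.minEnclosingCircle((q[:,:2]*1000).astype(np.float32)),np.median(q,0),len(q))
        q=P[(im.max(-1)<50)&(abs(P[...,2]-.009)<.012)&(P[...,0]>.25)&(P[...,0]<.6)&(P[...,1]>.05)&(P[...,1]<.3)]
        if len(q): r=cv2.minAreaRect((q[:,:2]*1000).astype(np.float32));print("phone",r,np.median(q,0),cv2.boxPoints(r).round())
        # front-face plane
        if n=="scene":
            q=P[ok&(P[...,2]>.05)&(P[...,2]<.2)&(P[...,1]>.2)&(P[...,1]<.4)]
            x=q[:,0];b=None;w=np.ones(len(q),bool)
            for _ in range(8):
                b=np.polyfit(x[w],q[w,1],1);w=abs(q[:,1]-np.polyval(b,x))<.006
            print("face y=ax+b",b,w.sum(),len(q),x[w].min(),x[w].max(), np.degrees(np.arctan(b[0])))
im=np.load("scene0.npz")["im"][90:220,370:480]
cv2.imwrite("pics/crop.png",cv2.resize(im,None,fx=4.5,fy=4.5,interpolation=cv2.INTER_CUBIC))
E
```

```text
top top ((524.9562377929688, 318.84930419921875), (114.11308288574219, 260.630859375), 84.45262145996094) [[390. 275.]
 [649. 249.]
 [660. 363.]
 [401. 388.]] 0.2188490304112518 4019
jar ((407.62103271484375, 11.296449661254883), 32.04106521606445) [0.40659298 0.01096158 0.1244879 ] 472
phone ((519.6943359375, 142.302978515625), (147.69696044921875, 73.520263671875), 19.911174774169922) [0.52133914 0.14309339 0.00872766] [[438. 152.]
 [463.  83.]
 [602. 133.]
 [577. 202.]]
scene top ((528.0963745117188, 321.50469970703125), (115.35469055175781, 262.921875), 84.24141693115234) [[392. 277.]
 [653. 251.]
 [665. 366.]
 [403. 392.]] 0.21991833492160284 1871
jar ((412.090576171875, 14.29344654083252), 33.75078201293945) [0.41670365 0.01170457 0.12473521] 268
phone ((522.400390625, 145.3971405029297), (150.28121948242188, 79.54450225830078), 18.12746810913086) [0.52748712 0.14540098 0.00990095] [[439. 160.]
 [463.  84.]
 [606. 131.]
 [581. 207.]]
face y=ax+b [0.0141162  0.26904589] 663 2531 0.39611285950592 0.65737143749769 0.8087452179240524
```

View pics/crop.png

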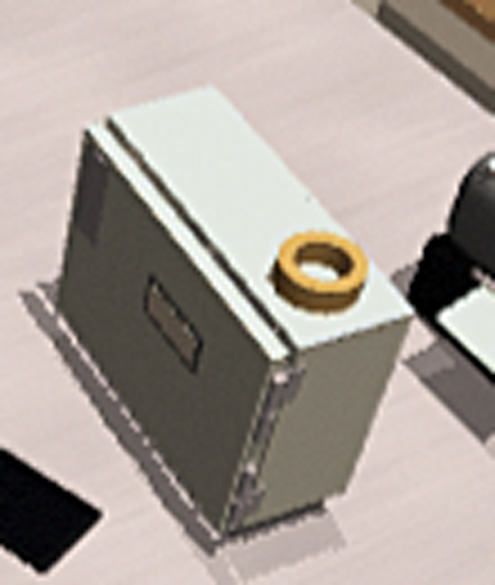

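The door face and height agree with the given sizes: depth 110 (measured 114), width 260, top 0.22. The crop shows the finger plate at the upper left, on the free edge near the robot. Next I work out the approach rows.

```bash
cat >> h.py <<'E'
from scipy.spatial.transform import Rotation as R
yc=np.array([-.995,.0985,0]); xc=np.array([.0985,.995,0]); O=np.array([.5275,.330,0])
def tocab(p): d=np.array(p)-O; return np.array([d@xc,d@yc,p[2]])*1000
def toworld(c): c=np.array(c)/1000; return O+c[0]*xc+c[1]*yc+[0,0,c[2]]
def Rot(yaw): c,s=np.cos(yaw),np.sin(yaw); return R.from_matrix(np.array([[c,s,0],[s,-c,0],[0,0,-1.]]))
def here():
    s=env.state(); print("t",round(s["time"],2),"cab",tocab(s["ee_pos"]).round(1),"F",s["force"].round(1),"w",round(s["gripper_width"],2),"j",np.degrees(s["joints"]).round())
    m=R.from_quat(s["tool_rot"]).as_matrix(); print("tool axes in cab: x",(m[:,0]@xc).round(3),(m[:,0]@yc).round(3),"z",m[:,2].round(3)); return s
E
python3 - <<'E'
from h import *
s=here(); p=s["ee_pos"];r=R.from_quat(s["tool_rot"])
t=toworld([-145,100,231]);print(t)
a0=np.arctan2(p[1],p[0]);a1=np.arctan2(t[1],t[0]);y0=np.radians(16.3);y1=np.radians(174.35)
N=16
for k in range(1,N+1):
    f=k/N;a=a0+f*(a1-a0);rad=np.hypot(*p[:2])*(1-f)+np.hypot(*t[:2])*f
    q=np.array([rad*np.cos(a),rad*np.sin(a),.231]);rr=Rot(y0+f*(y1-y0))
    print((r.inv().apply(q-p)*100).round(2),np.degrees((r.inv()*rr).as_rotvec()).round(2));p,r=q,rr
E
```

```text
t 0.1 cab [-843.7  305.4  230.9] F [ 0.1 -0.4 -0.1] w 1.0 j [-74.  12.  -2.  76.  -0.  90.]
tool axes in cab: x 0.374 -0.927 z [-0.     0.001 -1.   ]
[0.4137175 0.195575  0.231    ]
[ 5.36 -0.55 -0.01] [-0.05 -0.   -9.86]
[ 5.34 -0.44  0.  ] [ 0.    0.   -9.88]
[ 5.31 -0.25  0.  ] [ 0.    0.   -9.88]
[5.25 0.03 0.  ] [ 0.    0.   -9.88]
[5.16 0.39 0.  ] [ 0.    0.   -9.88]
[5.03 0.82 0.  ] [ 0.    0.   -9.88]
[4.87 1.26 0.  ] [ 0.    0.   -9.88]
[4.69 1.69 0.  ] [ 0.    0.   -9.88]
[4.5  2.08 0.  ] [ 0.    0.   -9.88]
[4.31 2.42 0.  ] [ 0.    0.   -9.88]
[4.12 2.73 0.  ] [ 0.    0.   -9.88]
[3.92 3.   0.  ] [ 0.    0.   -9.88]
[3.72 3.25 0.  ] [ 0.    0.   -9.88]
[3.5  3.48 0.  ] [ 0.    0.   -9.88]
[3.27 3.7  0.  ] [ 0.    0.   -9.88]
[3.02 3.91 0.  ] [ 0.    0.   -9.88]
```

Request:
{"op": "jog_arm", "data": {"commands": [[[5.4, -0.5, 0], [0, 0, -9.9], 255], [[5.3, -0.4, 0], [0, 0, -9.9], 255], [[5.3, -0.3, 0], [0, 0, -9.9], 255], [[5.3, 0, 0], [0, 0, -9.9], 255], [[5.2, 0.4, 0], [0, 0, -9.9], 255], [[5.0, 0.8, 0], [0, 0, -9.9], 255], [[4.9, 1.3, 0], [0, 0, -9.9], 255], [[4.7, 1.7, 0], [0, 0, -9.9], 255]]}}

```text
time: 1.1
ee_pos: [0.4205, -0.1865, 0.231]
tool_rot: [0.67, 0.742, -0.0, -0.0]
force: [0.5, -0.5, -0.7]
gripper_width: -0.003
finger_force: 0.0
```

```bash
python3 -c "from h import *;here()"
```

```text
t 1.1 cab [-524.4   55.6  231. ] F [ 0.5 -0.5 -0.7] w -0.0 j [-24.   8.  -8.  75.   0.  60.]
tool axes in cab: x 0.98 0.199 z [-0.  0. -1.]
```

Request:
{"op": "jog_arm", "data": {"commands": [[[4.5, 2.1, 0], [0, 0, -9.9], 255], [[4.3, 2.4, 0], [0, 0, -9.9], 255], [[4.1, 2.7, 0], [0, 0, -9.9], 255], [[3.9, 3.0, 0], [0, 0, -9.9], 255], [[3.7, 3.2, 0], [0, 0, -9.9], 255], [[3.5, 3.5, 0], [0, 0, -9.9], 255], [[3.3, 3.7, 0], [0, 0, -9.9], 255], [[3.0, 3.9, 0], [0, 0, -9.9], 255], [[0, 0, 0], [0, 0, 0], 255], [[0, 0, 0], [0, 0, 0], 255]]}}

```text
time: 2.35
ee_pos: [0.4119, 0.1946, 0.2311]
tool_rot: [0.046, 0.999, -0.0, -0.0]
force: [0.1, -0.2, -1.0]
gripper_width: 0.0
finger_force: 0.0
```

```bash
python3 -c "from h import *;here()"
```

```text
t 2.35 cab [-146.1  101.6  231.1] F [ 0.1 -0.2 -1. ] w 0.0 j [25.  7. -8. 75. -0. 31.]
tool axes in cab: x -0.006 1.0 z [-0. -0. -1.]
```

Request:
{"op": "jog_arm", "data": {"commands": [[[0, 0, 3], [0, 0, 0], 255], [[0, 0, 2.3], [0, 0, 0], 255], [[0, 3, 0], [0, 0, 0], 255], [[0, 2, 0], [0, 0, 0], 255], [[0, 0, 0], [0, 0, 0], 255], [[0, 0, 0], [0, 0, 0], 255]]}}

```text
time: 3.1
ee_pos: [0.4167, 0.2441, 0.1784]
tool_rot: [0.046, 0.999, -0.0, 0.0]
force: [-0.4, -0.3, 0.1]
gripper_width: -0.002
finger_force: 0.0
```

```bash
python3 - <<'E'
from h import *
here(); im,d,P=cloud("scene"); cv2.imwrite("pics/c2.png",cv2.resize(im[60:220,330:490],None,fx=3.7,fy=3.7))
E
```

```text
t 3.1 cab [-96.4 101.8 178.4] F [-0.4 -0.3  0.1] w -0.0 j [ 30.  11. -11.  68.  -0.  36.]
tool axes in cab: x -0.006 1.0 z [ 0. -0. -1.]
```

View pics/c2.png

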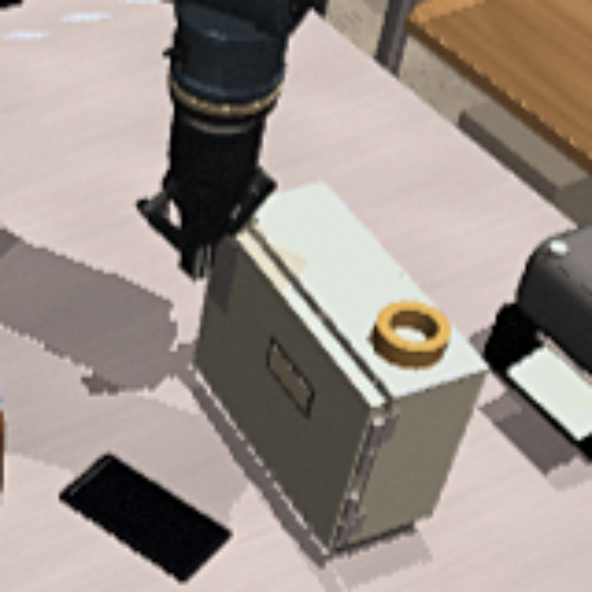

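The finger tips, at crop (200,270), are just in front of the finger plate, and the spread knuckles sit near the door's top. I check their height before pressing.

```bash
python3 - <<'E'
from h import *
for n in("scene","top"):
    im,d,P=cloud(n)
    C=np.stack([(P-O)@xc,(P-O)@yc,P[...,2]],-1)*1000
    m=(im.max(-1)<70)&(abs(C[...,1]-101)<50)&(C[...,2]<300)&(C[...,2]>170)&(C[...,0]<0)&(C[...,0]>-170)
    q=C[m]
    for x in range(-165,0,10):
        w=q[abs(q[:,0]-x)<5]
        if len(w): print(n,x,len(w),np.percentile(w[:,2],[0,5,20]).round())
E
```

```text
scene -155 17 [263. 266. 269.]
scene -145 24 [256. 258. 262.]
scene -135 45 [238. 245. 253.]
scene -125 40 [227. 230. 241.]
scene -115 59 [230. 233. 243.]
scene -105 80 [189. 192. 206.]
scene -95 51 [185. 196. 211.]
scene -85 62 [194. 203. 227.]
scene -75 20 [223. 226. 231.]
scene -65 88 [171. 173. 183.]
scene -55 42 [236. 238. 248.]
scene -45 23 [215. 256. 262.]
scene -35 4 [269. 270. 271.]
top -165 1 [274. 274. 274.]
top -155 36 [265. 267. 268.]
top -145 21 [261. 264. 265.]
top -135 49 [247. 250. 270.]
top -125 7 [231. 232. 233.]
top -115 1 [232. 232. 232.]
top -105 2 [184. 185. 187.]
```

Request:
{"op": "jog_arm", "data": {"commands": [[[0, 0, -0.9], [0, 0, 0], 255], [[0, 1.0, 0], [0, 0, 0], 255], [[0, 0.3, 0], [0, 0, 0], 255], [[0, 0.1, 0], [0, 0, 0], 255], [[0, 0, 0], [0, 0, 0], 255]]}}

```text
time: 3.88
ee_pos: [0.4177, 0.2586, 0.1871]
tool_rot: [0.046, 0.999, -0.0, -0.0]
force: [-0.2, -0.2, -0.7]
gripper_width: 0.002
finger_force: 0.0
```

Request:
{"op": "jog_arm", "data": {"commands": [[[0, 0.1, 0], [0, 0, 0], 255], [[0, 0.1, 0], [0, 0, 0], 255], [[0, 0, 0], [0, 0, 0], 255]]}}

```text
time: 4.25
ee_pos: [0.418, 0.2606, 0.1873]
tool_rot: [0.046, 0.999, 0.0, -0.0]
force: [-0.0, -0.2, 0.0]
gripper_width: 0.001
finger_force: 0.0
```

Request:
{"op": "jog_arm", "data": {"commands": [[[0, 0.1, 0], [0, 0, 0], 255], [[0, 0.1, 0], [0, 0, 0], 255], [[0, 0, 0], [0, 0, 0], 255]]}}

```text
time: 4.62
ee_pos: [0.4182, 0.2622, 0.1873]
tool_rot: [0.046, 0.999, -0.0, 0.0]
force: [-0.4, -3.7, 0.8]
gripper_width: 0.0
finger_force: 2.5
```

Contact made at about 3.7 N, so I press a little more in single steps.

Request:
{"op": "jog_arm", "data": {"commands": [[[0, 0.1, 0], [0, 0, 0], 255], [[0, 0, 0], [0, 0, 0], 255]]}}

```text
time: 4.88
ee_pos: [0.4183, 0.2633, 0.1873]
tool_rot: [0.046, 0.999, -0.0, -0.0]
force: [-0.3, -4.7, 2.0]
gripper_width: 0.003
finger_force: 2.6
```

Request:
{"op": "jog_arm", "data": {"commands": [[[0, 0.1, 0], [0, 0, 0], 255], [[0, 0, 0], [0, 0, 0], 255]]}}

```text
time: 5.12
ee_pos: [0.4184, 0.2644, 0.1873]
tool_rot: [0.046, 0.999, -0.0, -0.0]
force: [-1.4, -4.1, 0.8]
gripper_width: -0.007
finger_force: 2.5
```

Request:
{"op": "jog_arm", "data": {"commands": [[[0, 0.1, 0], [0, 0, 0], 255], [[0, 0, 0], [0, 0, 0], 255]]}}

```text
time: 5.38
ee_pos: [0.4185, 0.2654, 0.1873]
tool_rot: [0.046, 0.999, -0.0, -0.0]
force: [-0.1, -4.7, 1.8]
gripper_width: -0.004
finger_force: 2.4
```

Request:
{"op": "jog_arm", "data": {"commands": [[[0, -4, 0], [0, 0, 0], 255], [[0, -6, 0], [0, 0, 0], 255], [[0, -6, 0], [0, 0, 0], 255], [[0, 0, 0], [0, 0, 0], 255], [[0, 0, 0], [0, 0, 0], 255], [[0, 0, 0], [0, 0, 0], 255], [[0, 0, 0], [0, 0, 0], 255], [[0, 0, 0], [0, 0, 0], 255], [[0, 0, 0], [0, 0, 0], 255]]}}

```text
time: 6.5
ee_pos: [0.4038, 0.1065, 0.1873]
tool_rot: [0.046, 0.999, -0.0, -0.0]
force: [0.1, -0.3, -0.1]
gripper_width: 0.001
finger_force: 0.0
```

```bash
cat >> h.py <<'E'
def door():
    im,d,P=cloud("top")
    C=np.stack([(P-O)@xc,(P-O)@yc,P[...,2]],-1)*1000
    m=(im.min(-1)>70)&(C[...,2]>208)&(C[...,2]<228)&(C[...,0]<-52)&(C[...,0]>-380)&(abs(C[...,1])<190)
    nb,l,st,c=cv2.connectedComponentsWithStats(m.astype(np.uint8)); m=l==1+np.argmax(st[1:,4])
    q=C[m][:,:2]-[-58,-134]; v=cv2.fitLine(q.astype(np.float32),cv2.DIST_HUBER,0,.01,.01).ravel()
    e=q[np.argmax(np.hypot(*q.T))]; print("n",len(q),"line",v.round(2),"edge",e.round(),np.hypot(*e).round(),"angle",np.arctan2(-e[0],e[1]).round(3))
    return im
E
python3 - <<'E'
from h import *
here(); im=door(); cv2.imwrite("pics/t2.png",im)
E
```

```text
t 6.5 cab [-234.6  101.1  187.3] F [ 0.1 -0.3 -0.1] w 0.0 j [ 15.   3. -19.  68.  -0.  20.]
tool axes in cab: x -0.007 1.0 z [-0. -0. -1.]
n 287 line [  0.36  -0.93 -25.73  63.65] edge [-49. 120.] 130.0 angle 0.388
```

View pics/t2.png

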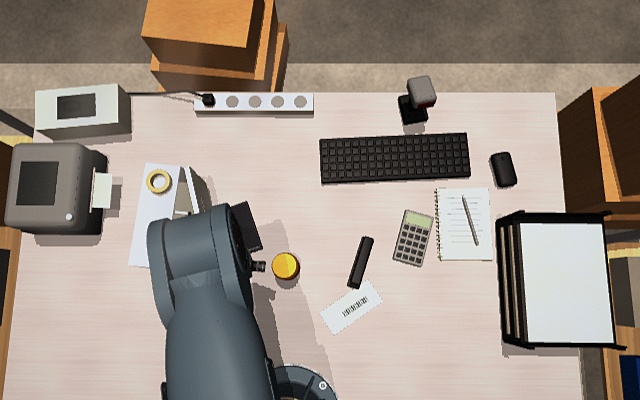

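The door stands ajar at about 0.38 rad with the hand clear, and the fit and the edge angle agree. I go over the door's top and down behind it at about 210 mm from the hinge, well past the nose.

Request:
{"op": "jog_arm", "data": {"commands": [[[0, 0, -4], [0, 0, 0], 255], [[0, 0, -4], [0, 0, 0], 255], [[0, 0, 0], [0, 0, 0], 255], [[-0.8, 4.7, 0], [0, 0, 0], 255], [[-0.8, 4.7, 0], [0, 0, 0], 255], [[-0.7, 4.7, 0], [0, 0, 0], 255], [[0, 0, 0], [0, 0, -7.3], 255], [[0, 0, 0], [0, 0, -7.3], 255], [[0, 0, 0], [0, 0, -7.3], 255], [[0, 0, 0], [0, 0, 0], 255]]}}

```text
time: 7.8
ee_pos: [0.4395, 0.2445, 0.2666]
tool_rot: [-0.144, 0.99, -0.0, -0.0]
force: [-0.0, 0.8, 0.4]
gripper_width: -0.001
finger_force: 0.0
```

```bash
python3 - <<'E'
from h import *
here(); im,d,P=cloud("scene"); cv2.imwrite("pics/s3.png",cv2.resize(im[60:220,310:490],None,fx=3.7,fy=3.7))
E
```

```text
t 7.8 cab [-93.8  79.2 266.6] F [-0.   0.8  0.4] w -0.0 j [29. 12.  3. 81.  0. 13.]
tool axes in cab: x -0.378 0.926 z [-0.001 -0.    -1.   ]
```

View pics/s3.png

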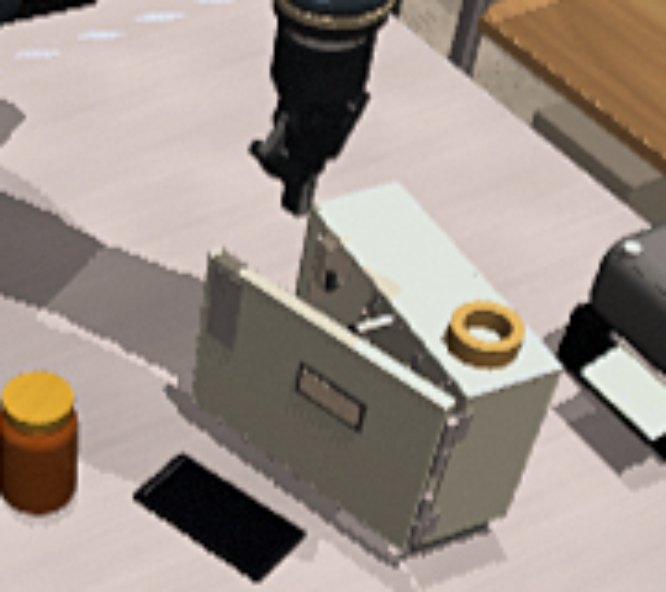

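The fingers, at crop (297,208), hang above the gap between the door edge (215,252) and the cabinet. The nose is at (375,323), clear of them. I lower and start the arc.

Request:
{"op": "jog_arm", "data": {"commands": [[[0, 0, 4], [0, 0, 0], 255], [[0, 0, 4], [0, 0, 0], 255], [[0, 0, 0], [0, 0, 0], 255], [[0, -1.0, 0], [0, 0, 0], 255], [[0, -0.8, 0], [0, 0, 0], 255], [[0, -0.5, 0], [0, 0, 0], 255], [[0, -0.5, 0], [0, 0, 0], 255]]}}

```text
time: 8.72
ee_pos: [0.448, 0.2174, 0.1878]
tool_rot: [-0.144, 0.99, 0.0, 0.0]
force: [0.7, 0.5, 0.8]
gripper_width: 0.001
finger_force: 0.2
```

Near contact, I follow the arc with the door.

Request:
{"op": "jog_arm", "data": {"commands": [[[0.1, -1.5, 0], [0, 0, -4.2], 255], [[0.1, -1.5, 0], [0, 0, -4.2], 255], [[0.1, -1.5, 0], [0, 0, -4.2], 255], [[0.1, -1.5, 0], [0, 0, -4.2], 255]]}}

```text
time: 9.22
ee_pos: [0.4675, 0.1605, 0.1875]
tool_rot: [-0.289, 0.957, 0.0, 0.0]
force: [0.3, 0.2, -0.2]
gripper_width: 0.001
finger_force: 0.2
```

```bash
python3 - <<'E'
from h import *
here(); door()
E
```

```text
t 9.22 cab [-174.6   43.   187.5] F [ 0.3  0.2 -0.2] w 0.0 j [ 19.  12.  -8.  69.   0. -15.]
tool axes in cab: x -0.632 0.775 z [ 0.  0. -1.]
n 102 line [   0.63   -0.78 -153.31  188.34] edge [-165.  205.] 263.0 angle 0.678
```

Request:
{"op": "jog_arm", "data": {"commands": [[[0.1, -1.5, 0], [0, 0, -4.2], 255], [[0.1, -1.5, 0], [0, 0, -4.2], 255], [[0.1, -1.5, 0], [0, 0, -4.2], 255], [[0.1, -1.5, 0], [0, 0, -4.2], 255], [[0.1, -1.5, 0], [0, 0, -4.2], 255], [[0.1, -1.5, 0], [0, 0, -4.2], 255]]}}

```text
time: 10.02
ee_pos: [0.5252, 0.0924, 0.1874]
tool_rot: [-0.49, 0.872, 0.0, -0.0]
force: [0.9, 0.4, 0.7]
gripper_width: -0.002
finger_force: 0.2
```

```bash
python3 - <<'E'
from h import *
here(); door()
E
```

```text
t 10.03 cab [-236.7  -21.1  187.4] F [0.9 0.4 0.7] w -0.0 j [ 10.  17.  -2.  71.   0. -49.]
tool axes in cab: x -0.901 0.433 z [-0.  0. -1.]
n 74 line [   0.83   -0.56 -219.81  110.59] edge [-234.  121.] 263.0 angle 1.094
```

Request:
{"op": "jog_arm", "data": {"commands": [[[0.1, -1.5, 0], [0, 0, -4.2], 255], [[0.1, -1.5, 0], [0, 0, -4.2], 255], [[0.1, -1.5, 0], [0, 0, -4.2], 255], [[0.1, -1.5, 0], [0, 0, -4.2], 255], [[0.1, -1.5, 0], [0, 0, -4.2], 255], [[0.1, -1.3, 0], [0, 0, -4.2], 255], [[0.1, -1.0, 0], [0, 0, -2], 255], [[0, -0.5, 0], [0, 0, 0], 255], [[0, 0, 0], [0, 0, 0], 255]]}}

```text
time: 11.2
ee_pos: [0.619, 0.0534, 0.1872]
tool_rot: [-0.68, 0.733, 0.0, -0.0]
force: [0.8, 0.1, 0.0]
gripper_width: 0.0
finger_force: 0.0
```

```bash
python3 - <<'E'
from h import *
here(); door()
E
```

```text
t 11.2 cab [-266.2 -118.3  187.2] F [0.8 0.1 0. ] w 0.0 j [  5.  27.  13.  76.   0. -81.]
tool axes in cab: x -1.0 -0.024 z [-0.  0. -1.]
n 47 line [ 9.9000e-01 -1.6000e-01 -2.5172e+02 -6.2100e+00] edge [-262.   -2.] 262.0 angle 1.58
```

The door is at about 1.58 rad. I back off from it and rise.

Request:
{"op": "jog_arm", "data": {"commands": [[[0, 2, 0], [0, 0, 0], 255], [[0, 4, 0], [0, 0, 0], 255], [[0, 0, -5], [0, 0, 0], 255], [[0, 0, -5], [0, 0, 0], 255], [[0, 5, 0], [0, 0, 0], 255], [[0, 5, 0], [0, 0, 0], 255], [[0, 0, 0], [0, 0, 0], 255], [[0, 0, 0], [0, 0, 0], 255], [[0, 0, 0], [0, 0, 0], 255]]}}

```text
time: 12.38
ee_pos: [0.4602, 0.0648, 0.2872]
tool_rot: [-0.681, 0.733, -0.0, 0.0]
force: [-0.8, -0.9, -1.4]
gripper_width: 0.0
finger_force: 0.0
```

```bash
python3 - <<'E'
from h import *
here(); door(); door(); im,d,P=cloud("scene"); cv2.imwrite("pics/s4.png",im)
E
```

```text
t 12.38 cab [-270.5   40.9  287.2] F [-0.8 -0.9 -1.4] w 0.0 j [  8.   8.   1.  83.  -0. -78.]
tool axes in cab: x -1.0 -0.025 z [ 0. -0. -1.]
n 164 line [ 1.0000e+00  1.0000e-02 -2.2315e+02 -4.7700e+00] edge [-262.   -0.] 262.0 angle 1.572
n 162 line [ 1.0000e+00  3.0000e-02 -2.2306e+02 -4.4800e+00] edge [-262.    0.] 263.0 angle 1.569
```

View pics/s4.png

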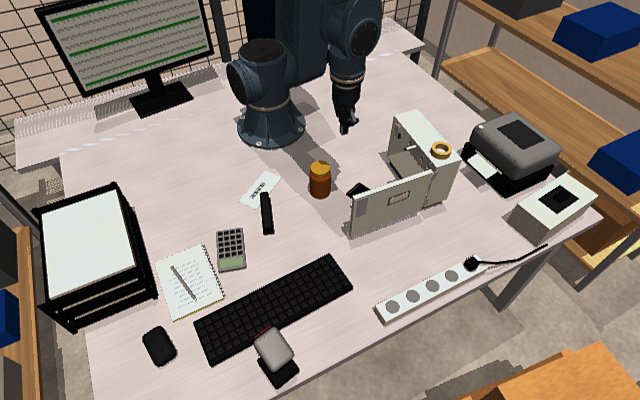

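The door stands square to the cabinet, at (350–433, 170–237). The jar at (320,180) and the tape at (440,150) are in place, and the hand is clear.

```bash
python3 -c "from rig import env;print(env.finish_job())"
```

```text
the job is handed in; nothing more can be done
None
```

The key cabinet door is open and standing still at about 1.57 rad (90°), past the required 1.4 rad; the hand is clear, nothing was gripped, nothing else looks moved, and the job is handed in (no verdict was returned).

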